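# Clear the jar out and cover its saucepan

## Task

One of the two saucepans has a spice jar left standing in it, too tall for the lid to go on. Take the jar out and stand it upright in the dark basket, then put that saucepan's own lid (the one of the matching size) on it so that it sits fully home. Leave the other saucepan open with the onion in it, its lid lying where it is, both saucepans standing where they are, and nothing else on the worktop disturbed.

Things in the scene. Friction and masses are not known exactly. Their poses are not given: they have to be found in the camera images.
- pan_large: large steel saucepan, open: outside diameter 140, inside 132, height 75, inner floor 5 above its underside. Black bar handle, 16 thick, sticks out 115 from the wall along its +x, below the rim. Origin: centre of its underside; z up. Loose, 0.9 kg. Stands left or right; the jar or the onion starts in it
- pan_small: small steel saucepan, open: outside diameter 112, height 65, wall 4, inner floor 5 above its underside, inside diameter 104. Handle like the large one's, along its +x. Origin: centre of its underside; z up. Loose, about 0.65 kg. Holds at the start whichever of jar and onion the large one does not
- lid_large: large pan's lid, knob up on the worktop, left or right: steel-rimmed glass disc, diameter 146; under it a plug, diameter 124, tapered foot, goes 8 into the pan (4 play all round). Origin: centre of the plug's underside. Above the origin: flange from 8, dome top 19, upright black knob of diameter 28 from 25 to 55. Fully home, its origin is 67 above the pan's origin. About 0.3 kg
- lid_small: lid of the small saucepan, lying knob up on the worktop, left or right: like the large lid but disc diameter 118, plug diameter 96; same heights and same knob. Fully home, its origin is 57 above the small pan's origin. About 0.2 kg
- jar: spice jar, an upright glass cylinder with an aluminium cap: diameter 44, height 120. Starts standing on the floor of one of the saucepans, near its middle, its cap end well above the rim. Origin: centre of its underside; z up. About 0.16 kg
- onion: brown onion, diameter 60, height 58, flat root end down, sitting near the middle of the floor of the other saucepan, below its rim. Origin: centre of its underside
- basket: low dark grey open rectangular basket, 180 (its x) by 140 (its y), height 50, walls and floor 4 thick. Empty, fixed to the worktop; on the left or right side. Origin: centre of its underside; z up
- soap: bystander: green bottle of washing-up liquid, diameter 60, height 170, standing on the other side from the basket. Origin: centre of its underside
- bowl: bystander: small white ramekin bowl, diameter 80, height 40, standing near left. Origin: centre of its underside
- mug: bystander: white mug, diameter 80, height 90, standing near right. Origin: centre of its underside

How it is judged (in metres and radians):
On the way, in this order (a step that is already met when the one before it is completed fails the run):
1. the jar stands upright on the basket's floor, let go (x of jar in the frame of basket between -0.075 and 0.075 m and y of jar in the frame of basket between -0.055 and 0.055 m and z of jar in the frame of basket below 0.009 m and angle between jar's own z axis and vertical below 0.1 rad and linear speed of jar below 0.02 m/s and contact force between the fingers and jar below 0.1 N), for 0.2 s.
2. the saucepan that held the jar wears its own lid (((horizontal distance between lid_large and pan_large below 0.008 m and z of lid_large in the frame of pan_large between 0.063 and 0.07 m and angle between the z axis of lid_large and the z axis of pan_large, either way round below 0.05 rad and linear speed of lid_large below 0.02 m/s and horizontal distance between onion and pan_small below 0.04 m and z of onion in the frame of pan_small below 0.02 m and distance of lid_small from where it was at the start of the episode below 0.03 m) or (horizontal distance between lid_small and pan_small below 0.008 m and z of lid_small in the frame of pan_small between 0.053 and 0.06 m and angle between the z axis of lid_small and the z axis of pan_small, either way round below 0.05 rad and linear speed of lid_small below 0.02 m/s and horizontal distance between onion and pan_large below 0.04 m and z of onion in the frame of pan_large below 0.02 m and distance of lid_large from where it was at the start of the episode below 0.03 m))), for 0.2 s.
At the end, for the whole second after the job is handed in: Jar upright (0.1 rad) at rest on the basket floor; its former pan wears its own lid: centred to 8 mm, seated to 3 mm, level to 0.05 rad; onion still in the other pan, the spare lid within 30 mm of its start; pans, bottle, bowl and mug never more than 40 mm from theirs (x of jar in the frame of basket between -0.075 and 0.075 m and y of jar in the frame of basket between -0.055 and 0.055 m and z of jar in the frame of basket below 0.009 m and angle between jar's own z axis and vertical below 0.1 rad and linear speed of jar below 0.02 m/s and ((horizontal distance between lid_large and pan_large below 0.008 m and z of lid_large in the frame of pan_large between 0.063 and 0.07 m and angle between the z axis of lid_large and the z axis of pan_large, either way round below 0.05 rad and linear speed of lid_large below 0.02 m/s and horizontal distance between onion and pan_small below 0.04 m and z of onion in the frame of pan_small below 0.02 m and distance of lid_small from where it was at the start of the episode below 0.03 m) or (horizontal distance between lid_small and pan_small below 0.008 m and z of lid_small in the frame of pan_small between 0.053 and 0.06 m and angle between the z axis of lid_small and the z axis of pan_small, either way round below 0.05 rad and linear speed of lid_small below 0.02 m/s and horizontal distance between onion and pan_large below 0.04 m and z of onion in the frame of pan_large below 0.02 m and distance of lid_large from where it was at the start of the episode below 0.03 m))); the robot touches nothing.
It fails at once if a saucepan is shifted by more than 40 mm (distance of any of pan_large, pan_small from where it was at the start of the episode above 0.04 m).
It fails at once if the soap bottle, bowl or mug is shifted by more than 40 mm (distance of any of soap, bowl, mug from where it was at the start of the episode above 0.04 m).
It fails at once if the onion is lifted out of its saucepan (height (world z) of onion above 0.06 m).
It also fails if it takes over 64 s, if anything falls off the work surface, if the arm or the gripper's body presses on something with over 40 N, if the wrist force passes 120 N, or if a joint passes its speed limit or range.

## Robot

A 6-joint arm with a two-finger parallel gripper is mounted at the origin on the work surface. World frame = base frame: x ahead of the robot, y to its left, z up, the work surface at z = 0. Lengths are in m, angles in degrees, forces in N, time in s.
With the tool pointing down it reaches from about 0.4 to 0.825 m from the base axis. Payload 7 kg.
Tool frame: the origin (TCP) lies on the centre line of the jaws, within the pads' length; the fingertips stand 14 mm ahead of it and the grasp point (between the pads) lies 5 mm behind it; z points along the fingers, x is the direction in which the jaws open and shut, and the axes are right-handed (so a half turn about z gives the same grasp; the last joint's range is limited). The gripper opens to 88 mm and grips with 3 to 60 N. Pads are 19 mm wide; open, the fingers measure 130 mm over their backs; the gripper's body (78 mm by 193 mm) begins 47 mm behind the grasp point.
Start: joints at [88.47, 20.546, 0.682, 0, -70.136, -16.507], TCP at [0.209, 0.642, 0.241] pointing down, gripper open.
Joint ranges: [-176.03, 176.03], [-82.01, 121.73], [-58.28, 71.71], [-173.87, 95.51], [-174.79, -0.11], [-173.66, 173.66]. Speed limits (degrees/s): [136.94, 136.94, 172.46, 180, 180, 180].

## Interface

Orientations are given as [roll, pitch, yaw] about the fixed x, y, z axes, in that order (R = Rz(yaw) Ry(pitch) Rx(roll)).
In Python, from plant import * gives the robot as it stands.
- The arm moves only by the shell command python3 -m handwheel 'ROWS' [OPENING]. ROWS is JSON, a list of rows, each a list of 2 entries, a list of its own where there are three numbers: the shift along the tool's x, y, z each as a share of 0.2 m, from -1 to 1, then the turn, a rotation vector about the tool's x, y, z each as a share of 360 degrees, from -1 to 1. In form: [[[tx, ty, tz], [ax, ay, az]], ...]. A call has 1 to 5 rows; each row is the pose to reach, as a shift and turn from the pose commanded when the call began, along the tool's axes at that moment, turning the shorter way round; what a row does not reach only later rows make up. A row lasts 1/12 s, in which the tool goes at most 41.7 mm and 7.16 degrees, less where a joint would pass 70% of its speed; a pose out of reach is approached as far as the arm can. A call with a number of a shift or a turn outside -1 to 1 is refused whole. A call with a gripper value outside its range is refused whole. OPENING is the closure, from -1 (fully open) to 1 (shut), set as the call begins (- or left out, the last holds). The fingers move at their own pace and stop on an object; the grip force is fixed at half the most. Time passes only in rows, so rows that repeat a pose let the fingers close. It gives the time, the measured TCP pose, the force and the opening at its end, in the units of the state.
- get_obs(): the state, without advancing time (a new reading comes with each control period).
- snapshot(name): name is "scene" or "top"; returns a dict with "color" (384x512x3 uint8, red, green, blue), "z_map" (384x512 float32, m along the optical axis (not along the pixel's ray), 0 where there is no reading), "intrinsics" (3x3 intrinsics, pixels), "rvec" (rotation vector, rad) and "tvec" (3), from world to camera coordinates, as OpenCV has them. Camera axes: x right, y down, z forward; pixel columns grow to the right and rows downward; lengths in m; the calibration is good to about 2 mm. A picture is of the moment at which its call begins.
- close_job(): hands the job in, once; it reports no verdict.
The state is a dict: "clock": time; "joint_pos": joint angles; "qvel": joint speeds; "tau": joint torques, N m; "tool_pos": TCP position; "orientation": TCP orientation; "force": force on the tool from outside, world axes, zero at the start; "moment": the same for the moment, N m; "opening": finger opening in m.
Only numpy, scipy, OpenCV 4.12 (cv2) and the standard library are available. Lean on these libraries where they do the work, as an engineer would, in place of code of your own. Each camera call takes 0.05 s, during which the arm holds its last target. There are 200 camera calls.

## Working session

There is one attempt and no reset: what is moved stays moved. The work goes in short steps, Python scripts to look and compute and a shell command to move; the robot and the scene stay as the last step left them, time stands still between calls to the robot, and variables do not carry over. Pictures are saved under pics/ and viewed, about 8 in all and at most 12, crops included, and the job is handed in when it is done.

```bash
mkdir -p pics; ls
cat > h.py <<'E'
from plant import *
import numpy as np, cv2
from scipy.spatial.transform import Rotation as R
def cloud(s):
    z=s["z_map"];K=np.array(s["intrinsics"]);v,u=np.indices(z.shape)
    c=np.stack([(u-K[0,2])/K[0,0]*z,(v-K[1,2])/K[1,1]*z,z],-1)
    M=cv2.Rodrigues(np.array(s["rvec"],float))[0]
    w=(c-np.array(s["tvec"]).ravel())@M
    w[z==0]=np.nan
    return w
def shot(n,f):
    s=snapshot(n);cv2.imwrite(f"pics/{f}.png",s["color"][...,::-1]);return s
E
python3 - <<'E'
from h import *
print(get_obs())
for n in("scene","top"):
    s=shot(n,n+"0");np.savez(n+"0.npz",**s)
    w=cloud(s);print(n,np.array(s["tvec"]).ravel(),s["rvec"],s["intrinsics"],np.isfinite(w[...,0]).mean())
a=cv2.imread("pics/scene0.png");b=cv2.imread("pics/top0.png")
cv2.imwrite("pics/both0.png",cv2.resize(np.vstack([a,b]),(400,600)))
E
```

```text
pics
{'clock': 0.0, 'joint_pos': array([ 8.84694005e+01,  2.05903743e+01,  6.34447426e-01, -1.82836737e-02,
       -7.01352802e+01, -1.65062215e+01]), 'qvel': array([-0.01267271, -0.02931767,  0.08938061, -0.03274619,  0.06406033,
        0.08152748]), 'tau': array([ 1.23243894e-04, -5.82721746e+01,  2.93056011e+01,  6.99725524e+00,
        6.95747993e-03, -1.54233867e-04]), 'tool_pos': array([0.2088972 , 0.64138531, 0.23964553]), 'orientation': array([-1.79990564e+02, -9.23320266e-02, -1.08043055e+02]), 'force': array([0.14773286, 0.06864466, 0.28858985]), 'moment': array([ 0.0433897 , -0.00033805,  0.01455426]), 'opening': 0.08815332541573441}
scene [ 0.18803612 -0.26172744  1.41666231] [ 1.35724219  2.05161374 -1.02331192] [[379.55792995   0.         256.89257076]
 [  0.         379.55792995 190.94695706]
 [  0.           0.           1.        ]] 0.9958902994791666
top [0.07586962 0.4809875  0.76153091] [ 1.91667765 -2.31727345  0.23722168] [[354.91927605   0.         260.11774505]
 [  0.         354.91927605 191.90896882]
 [  0.           0.           1.        ]] 0.99603271484375
```

View pics/top0.png

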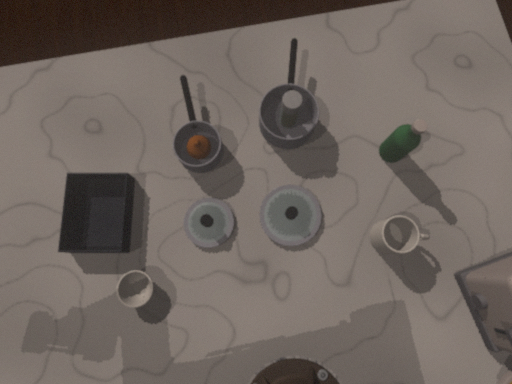

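View pics/scene0.png

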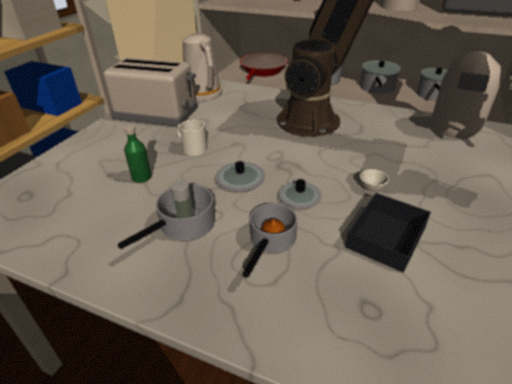

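The jar (top view px 291,100) is in the large pan (288,116). The onion (198,147) is in the small pan. The large lid's knob is at (291,213) and the basket is at (97,213), to the robot's left.

```bash
cat > m.py <<'E'
from h import *
def circ(p):
    A=np.c_[2*p,np.ones(len(p))];x=np.linalg.lstsq(A,(p**2).sum(1),rcond=None)[0]
    return x[:2],np.sqrt(x[2]+x[:2]@x[:2])
def win(w,u,v,r,lo,hi):
    a=w[v-r:v+r,u-r:u+r].reshape(-1,3);return a[(a[:,2]>lo)&(a[:,2]<hi)]
def rep(n,p):
    c,e=cv2.minEnclosingCircle(p[:,:2].astype(np.float32)); f,r=circ(p[:,:2].astype(float))
    print(n,len(p),"mean",p.mean(0).round(4),"mec",np.round(c,4),round(e,4),"fit",f.round(4),r.round(4))
E
python3 - <<'E'
from m import *
s=np.load("top0.npz");w=cloud(s)
print("table",[w[y,x].round(4) for x,y in((350,60),(240,280),(60,120),(330,330))])
rep("jarcap",win(w,291,100,16,.115,.14))
rep("panL rim",win(w,288,116,40,.07,.08))
rep("panS rim",win(w,198,147,32,.06,.07))
rep("knobL",win(w,291,213,14,.045,.065))
rep("discL",win(w,291,215,38,.006,.03))
rep("knobS",win(w,207,220,14,.045,.065))
rep("discS",win(w,210,224,32,.006,.03))
rep("bowl",win(w,136,289,24,.034,.05));rep("mug",win(w,402,234,28,.08,.1));rep("soap",win(w,405,140,35,.02,.2))
b=win(w,97,213,50,.045,.06);rep("basket",b);r=cv2.minAreaRect(b[:,:2].astype(np.float32)*1000);print(r)
rep("bfloor",win(w,105,215,10,-.01,.03))
s=np.load("scene0.npz");w=cloud(s)
rep("S jarcap",win(w,181,186,14,.11,.14)); rep("S knobL",win(w,239,167,10,.045,.065));rep("S panL",win(w,187,210,34,.07,.08))
rep("S discL",win(w,239,175,28,.006,.03))
E
```

```text
table [array([ 0.7981, -0.315 ,  0.0013]), array([0.3016, 0.0667, 0.001 ]), array([0.7713, 0.4419, 0.0018]), array([ 0.157 , -0.1118,  0.0037])]
jarcap 332 mean [ 0.6594 -0.1194  0.1256] mec [ 0.6618 -0.1201] 0.0226 fit [ 0.66   -0.1197] 0.0161
panL rim 455 mean [ 0.6599 -0.1178  0.0752] mec [ 0.6574 -0.1163] 0.0707 fit [ 0.658  -0.1162] 0.0649
panS rim 355 mean [0.6257 0.1066 0.0652] mec [0.6241 0.1068] 0.0567 fit [0.6234 0.1057] 0.052
knobL 124 mean [ 0.4275 -0.0761  0.0557] mec [ 0.4276 -0.077 ] 0.0139 fit [ 0.4277 -0.0763] 0.0099
discL 2838 mean [ 0.4268 -0.0763  0.0166] mec [ 0.4454 -0.0655] 0.0928 fit [ 0.4282 -0.0769] 0.0525
knobS 125 mean [0.4462 0.114  0.0559] mec [0.4463 0.1146] 0.0139 fit [0.4463 0.1141] 0.0099
discS 1835 mean [0.4456 0.1141 0.0166] mec [0.4595 0.1103] 0.0719 fit [0.447  0.1147] 0.043
bowl 309 mean [0.3292 0.2996 0.0397] mec [0.3298 0.2926] 0.04 fit [0.3295 0.2918] 0.0367
mug 360 mean [ 0.3343 -0.2913  0.0885] mec [ 0.3326 -0.2977] 0.0493 fit [ 0.3348 -0.2888] 0.0381
soap 1132 mean [ 0.53   -0.3406  0.1065] mec [ 0.5365 -0.3518] 0.0297 fit [ 0.5329 -0.3454] 0.0194
basket 720 mean [0.5173 0.3616 0.0502] mec [0.5132 0.3597] 0.1132 fit [0.514  0.3587] 0.0894
((514.348388671875, 359.69134521484375), (142.47496032714844, 179.961181640625), 79.13792419433594)
bfloor 399 mean [0.5106 0.3551 0.0055] mec [0.5107 0.3552] 0.0342 fit [0.5107 0.3551] 0.0195
S jarcap 248 mean [ 0.6652 -0.1152  0.1226] mec [ 0.6602 -0.1186] 0.0229 fit [ 0.6623 -0.1173] 0.017
S knobL 61 mean [ 0.4308 -0.0733  0.0533] mec [ 0.4282 -0.0738] 0.014 fit [ 0.429 -0.074] 0.0101
S panL 366 mean [ 0.6697 -0.1067  0.0742] mec [ 0.6561 -0.1135] 0.0716 fit [ 0.6563 -0.1141] 0.0625
S discL 1044 mean [ 0.4378 -0.0708  0.0158] mec [ 0.4268 -0.0761] 0.075 fit [ 0.4288 -0.0752] 0.0528
```

```bash
H="python3 -m handwheel"
python3 -m handwheel '[[[0,0,0],[0,0,-0.05]],[[0,0,0],[0,0,-0.05]],[[0,0,0],[0,0,-0.05]],[[0,0,0],[0,0,-0.05]]]' -1
for i in 1 2 3 4 5; do python3 -m handwheel '[[[0.76,-0.45,0],[0,0,0]],[[0.76,-0.45,0],[0,0,0]],[[0.76,-0.45,0],[0,0,0]],[[0.76,-0.45,0],[0,0,0]],[[0.76,-0.45,0],[0,0,0]]]' -1|tail -3; done; python3 -c "from plant import *;print(get_obs())"
```

```text
clock: 0.43
tool_pos: [0.2089, 0.6416, 0.24]
orientation: [180.0, -0.1, -89.9]
force: [-0.5, 0.9, -0.3]
opening: 0.0877
orientation: [180.0, -0.1, -90.3]
force: [-1.8, -0.0, 0.4]
opening: 0.0873
orientation: [180.0, -0.0, -90.3]
force: [-0.5, 0.4, 1.0]
opening: 0.0874
orientation: [180.0, -0.0, -90.3]
force: [-0.2, 0.0, -0.1]
opening: 0.0881
orientation: [180.0, -0.1, -90.3]
force: [1.3, 1.2, -0.6]
opening: 0.0878
orientation: [179.9, -0.1, -90.3]
force: [-0.4, -0.2, -1.1]
opening: 0.0876
{'clock': 2.5167, 'joint_pos': array([ 6.09183543e+00,  2.03138705e+01,  1.34394655e-01,  5.76799247e-02,
       -6.99015373e+01,  8.35554756e+01]), 'qvel': array([-6.68806107,  5.05079509,  7.25566301, -1.50707606, -3.10529389,
        5.63077645]), 'tau': array([-1.35315713e+00, -5.91767693e+01,  2.94851875e+01,  7.04598293e+00,
       -5.63822372e-02,  5.66267185e-01]), 'tool_pos': array([ 0.66030441, -0.12276423,  0.23919982]), 'orientation': array([ 1.79925566e+02, -6.28912890e-02, -9.03327890e+01]), 'force': array([-0.35905023, -0.21258192, -1.05085237]), 'moment': array([ 0.10609481,  0.02316124, -0.06084501]), 'opening': 0.08759655275530616}
```

```bash
python3 -m handwheel '[[[0,0,0.3],[0,0,0]],[[0,0,0.55],[0,0,0]],[[0,0,0.6],[0,0,0]],[[0,0,0.6],[0,0,0]],[[0,0,0.6],[0,0,0]]]' -1
python3 -m handwheel '[[[0,0,0],[0,0,0]],[[0,0,0],[0,0,0]]]' -1
```

```text
clock: 2.93
tool_pos: [0.6574, -0.1184, 0.119]
orientation: [179.7, -0.0, -90.1]
force: [0.5, 0.7, 1.3]
opening: 0.088
clock: 3.1
tool_pos: [0.6605, -0.1182, 0.1238]
orientation: [-179.7, -0.0, -90.0]
force: [-0.2, -0.3, 1.8]
opening: 0.0874
```

```bash
python3 -m handwheel '[[[0.007,0,0.06],[0,0,0]],[[0.007,0,0.12],[0,0,0]],[[0.007,0,0.13],[0,0,0]],[[0.007,0,0.13],[0,0,0]],[[0.007,0,0.13],[0,0,0]]]' -1
python3 -m handwheel '[[[0,0,0],[0,0,0]],[[0,0,0],[0,0,0]],[[0,0,0],[0,0,0]],[[0,0,0],[0,0,0]],[[0,0,0],[0,0,0]]]' 1
python3 -m handwheel '[[[0,0,0],[0,0,0]],[[0,0,0],[0,0,0]],[[0,0,0],[0,0,0]],[[0,0,0],[0,0,0]],[[0,0,0],[0,0,0]]]' 1
python3 -m handwheel '[[[0,0,-0.1],[0,0,0]],[[0,0,-0.25],[0,0,0]],[[0,0,-0.4],[0,0,0]],[[0,0,-0.55],[0,0,0]],[[0,0,-0.65],[0,0,0]]]' 1
python3 -m handwheel '[[[0,0,0],[0,0,0]],[[0,0,0],[0,0,0]],[[0,0,0],[0,0,0]]]'
python3 - <<'E'
from m import *
s=shot("scene","lift");cv2.imwrite("pics/liftc.png",cv2.resize(s["color"][60:280,90:340,::-1],None,fx=2,fy=2))
E
```

```text
clock: 3.52
tool_pos: [0.6585, -0.1199, 0.0945]
orientation: [180.0, -0.0, -90.0]
force: [-0.2, 0.2, 0.6]
opening: 0.0878
clock: 3.93
tool_pos: [0.6586, -0.1199, 0.0948]
orientation: [-180.0, 0.0, -90.0]
force: [-0.5, -0.5, -0.3]
opening: 0.0599
clock: 4.35
tool_pos: [0.6585, -0.1199, 0.0946]
orientation: [180.0, -0.0, -90.0]
force: [-0.5, 0.5, -0.1]
opening: 0.0435
clock: 4.77
tool_pos: [0.6591, -0.12, 0.2275]
orientation: [-179.9, -0.0, -90.0]
force: [0.8, -0.9, -1.8]
opening: 0.0437
clock: 5.02
tool_pos: [0.6577, -0.1197, 0.2233]
orientation: [179.9, 0.0, -90.1]
force: [0.2, 0.3, -2.3]
opening: 0.0438
```

View pics/liftc.png

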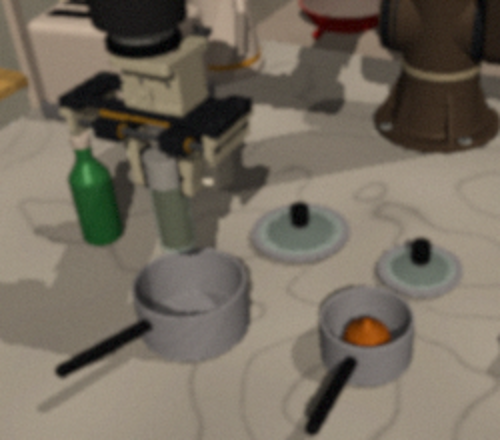

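The jar is held upright (crop px 168,200) and the pan hasn't moved. I'll carry it to the basket.

```bash
for i in 1 2 3 4; do python3 -m handwheel '[[[-0.12,0.036,0],[0,0,0]],[[-0.24,0.072,0],[0,0,0]],[[-0.36,0.108,0],[0,0,0]],[[-0.48,0.144,0],[0,0,0]],[[-0.6,0.18,0],[0,0,0]]]'|sed -n 2p; done
python3 -m handwheel '[[[0,0,0.1],[0,0,0]],[[0,0,0.2],[0,0,0]],[[0,0,0.3],[0,0,0]],[[0,0,0.4],[0,0,0]],[[0,0,0.4],[0,0,0]]]'
python3 -m handwheel '[[[0,0,0],[0,0,0]],[[0,0,0],[0,0,0]],[[0,0,0],[0,0,0]]]'
python3 - <<'E'
from m import *
s=shot("top","bask");w=cloud(s)
b=win(w,97,213,50,.045,.06);print(cv2.minAreaRect(b[:,:2].astype(np.float32)*1000))
E
```

```text
tool_pos: [0.6214, 0.001, 0.2227]
tool_pos: [0.5854, 0.121, 0.2229]
tool_pos: [0.5496, 0.2409, 0.2229]
tool_pos: [0.5138, 0.3609, 0.2228]
clock: 7.15
tool_pos: [0.5122, 0.3579, 0.1386]
orientation: [179.6, -0.4, -90.1]
force: [-0.8, -1.5, -2.3]
opening: 0.0435
clock: 7.4
tool_pos: [0.5155, 0.3607, 0.1458]
orientation: [-179.9, 0.1, -90.0]
force: [0.3, -0.4, -1.7]
opening: 0.0438
((514.7913818359375, 359.9747619628906), (141.8072967529297, 180.68052673339844), 79.15087127685547)
```

```bash
python3 -m handwheel '[[[0,0,0.05],[0,0,0]],[[0,0,0.1],[0,0,0]],[[0,0,0.15],[0,0,0]],[[0,0,0.2],[0,0,0]],[[0,0,0.225],[0,0,0]]]'
python3 -m handwheel '[[[0,0,0.005],[0,0,0]],[[0,0,0.01],[0,0,0]],[[0,0,0.015],[0,0,0]],[[0,0,0.015],[0,0,0]],[[0,0,0.015],[0,0,0]]]'
```

```text
clock: 7.87
tool_pos: [0.514, 0.3594, 0.0973]
orientation: [179.9, -0.1, -90.1]
force: [0.8, -0.0, -1.4]
opening: 0.044
clock: 8.28
tool_pos: [0.515, 0.3604, 0.097]
orientation: [-180.0, 0.0, -90.0]
force: [0.4, -0.1, -2.4]
opening: 0.0439
```

```bash
python3 -m handwheel '[[[0,0,0.005],[0,0,0]],[[0,0,0.01],[0,0,0]],[[0,0,0.01],[0,0,0]],[[0,0,0.01],[0,0,0]],[[0,0,0.01],[0,0,0]]]'
```

```text
clock: 8.7
tool_pos: [0.5148, 0.3602, 0.0946]
orientation: [-180.0, 0.0, -90.0]
force: [-0.4, 1.5, -2.7]
opening: 0.0437
```

```bash
python3 -m handwheel '[[[0,0,0.004],[0,0,0]],[[0,0,0.008],[0,0,0]],[[0,0,0.008],[0,0,0]],[[0,0,0.008],[0,0,0]],[[0,0,0.008],[0,0,0]]]'
```

```text
clock: 9.12
tool_pos: [0.5151, 0.3603, 0.0936]
orientation: [-180.0, 0.0, -90.0]
force: [-0.8, -0.6, 6.2]
opening: 0.0439
```

Touchdown (force changed from -2 to +6 N). Now I'll release and rise.

```bash
for i in 1 2; do python3 -m handwheel '[[[0,0,0],[0,0,0]],[[0,0,0],[0,0,0]],[[0,0,0],[0,0,0]],[[0,0,0],[0,0,0]],[[0,0,0],[0,0,0]]]' -1|tail -2; done
python3 -m handwheel '[[[0,0,-0.1],[0,0,0]],[[0,0,-0.25],[0,0,0]],[[0,0,-0.4],[0,0,0]],[[0,0,-0.55],[0,0,0]],[[0,0,-0.7],[0,0,0]]]' -1
for i in 1 2; do python3 -m handwheel '[[[0.2,0,0],[0,0,0]],[[0.4,0,0],[0,0,0]],[[0.6,0,0],[0,0,0]],[[0.8,0,0],[0,0,0]],[[1,0,0],[0,0,0]]]' -1|sed -n 2p; done
python3 - <<'E'
from m import *
s=shot("top","j1");w=cloud(s)
p=w[160:270,55:140].reshape(-1,3);p=p[(p[:,2]>.11)&(p[:,2]<.14)];rep("jarcap",p)
rep("panL",win(w,288,116,40,.07,.08));rep("panS",win(w,198,147,32,.06,.07));rep("knobL",win(w,291,213,14,.045,.065));rep("knobS",win(w,207,220,14,.045,.065))
E
cd pics; python3 -c "
import cv2;cv2.imwrite('j1c.png',cv2.resize(cv2.imread('j1.png'),(640,480)))"
```

```text
force: [-0.0, -1.5, 0.6]
opening: 0.0719
force: [0.2, 0.7, 0.4]
opening: 0.0875
clock: 10.37
tool_pos: [0.5147, 0.36, 0.2345]
orientation: [-180.0, -0.0, -90.0]
force: [0.7, 0.3, -0.9]
opening: 0.0875
tool_pos: [0.5142, 0.1585, 0.2332]
tool_pos: [0.5141, -0.0416, 0.2334]
jarcap 0 mean [nan nan nan] mec [0. 0.] 0.0 fit [0. 0.] 0.0
panL 0 mean [nan nan nan] mec [0. 0.] 0.0 fit [0. 0.] 0.0
panS 191 mean [0.6082 0.1221 0.065 ] mec [0.6238 0.1056] 0.0559 fit [0.62   0.1093] 0.048
knobL 122 mean [ 0.4276 -0.0762  0.0559] mec [ 0.4277 -0.0769] 0.0138 fit [ 0.4277 -0.0763] 0.0098
knobS 122 mean [0.4462 0.1139 0.0561] mec [0.4468 0.1147] 0.0138 fit [0.4463 0.1141] 0.0099m.py:9: RuntimeWarning: Mean of empty slice.
  print(n,len(p),"mean",p.mean(0).round(4),"mec",np.round(c,4),round(e,4),"fit",f.round(4),r.round(4))
  ret = um.true_divide(
```

View pics/j1c.png

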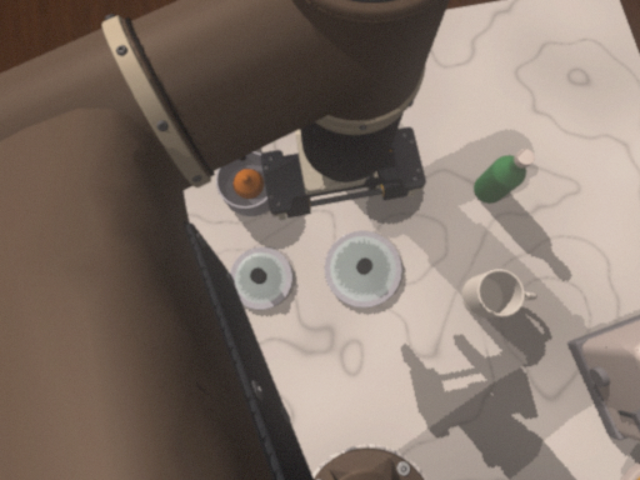

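The arm hides the basket in the top view, so I'll check the jar from the scene camera while moving above the lid.

```bash
python3 -m handwheel '[[[0.04,0.1,0],[0,0,0]],[[0.08,0.2,0],[0,0,0]],[[0.12,0.3,0],[0,0,0]],[[0.16,0.4,0],[0,0,0]],[[0.17,0.43,0],[0,0,0]]]' -1|sed -n 2p
python3 -m handwheel '[[[0,0,0.15],[0,0,0]],[[0,0,0.3],[0,0,0]],[[0,0,0.45],[0,0,0]],[[0,0,0.55],[0,0,0]],[[0,0,0.6],[0,0,0]]]' -1|sed -n 2p
python3 -m handwheel '[[[0,0,0],[0,0,0]],[[0,0,0],[0,0,0]],[[0,0,0],[0,0,0]],[[0,0,0],[0,0,0]]]'
python3 - <<'E'
from m import *
s=shot("scene","s2");w=cloud(s);p=w[150:280,330:440].reshape(-1,3);p=p[(p[:,2]>.118)&(p[:,2]<.14)];rep("jar",p)
rep("panL",win(w,187,210,34,.07,.08))
cv2.imwrite("pics/s2c.png",cv2.resize(s["color"][60:290,130:440,::-1],None,fx=2,fy=2))
E
```

```text
tool_pos: [0.426, -0.0747, 0.233]
tool_pos: [0.4272, -0.0739, 0.1106]
clock: 12.42
tool_pos: [0.4295, -0.0735, 0.114]
orientation: [-179.9, 0.0, -90.0]
force: [0.6, -0.5, -0.2]
opening: 0.0878
jar 231 mean [0.5209 0.3605 0.1239] mec [0.5175 0.36  ] 0.0231 fit [0.5192 0.3603] 0.0165
panL 358 mean [ 0.6601 -0.1131  0.074 ] mec [ 0.6558 -0.1151] 0.0716 fit [ 0.6569 -0.1145] 0.0676
```

View pics/s2c.png

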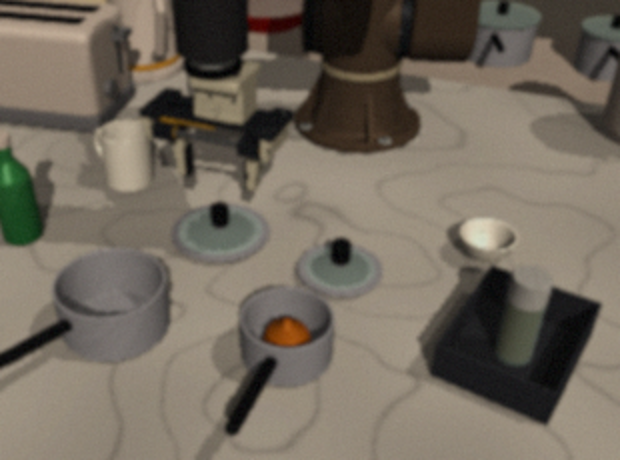

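The jar stands upright in the basket (crop px 523,315), with its top at 0.124. Next I'll grasp the lid knob.

```bash
python3 -m handwheel '[[[0.01,0.007,0.1],[0,0,0]],[[0.0125,0.0075,0.2],[0,0,0]],[[0.0125,0.0075,0.28],[0,0,0]],[[0.0125,0.0075,0.32],[0,0,0]],[[0.0125,0.0075,0.32],[0,0,0]]]' -1
python3 -m handwheel '[[[0,0,0.02],[0,0,0]],[[0,0,0.035],[0,0,0]],[[0,0,0.035],[0,0,0]],[[0,0,0.035],[0,0,0]],[[0,0,0.035],[0,0,0]]]' -1
```

```text
clock: 12.88
tool_pos: [0.4264, -0.0764, 0.0481]
orientation: [179.9, -0.0, -90.0]
force: [-0.4, 0.2, 0.0]
opening: 0.088
clock: 13.3
tool_pos: [0.4274, -0.0761, 0.0425]
orientation: [-179.9, 0.0, -90.0]
force: [-0.4, -0.4, 1.7]
opening: 0.0878
```

```bash
python3 -m handwheel '[[[0,0,0.008],[0,0,0]],[[0,0,0.008],[0,0,0]],[[0,0,0.008],[0,0,0]]]' -1 | sed -n 2p
for i in 1 2 3; do python3 -m handwheel '[[[0,0,0],[0,0,0]],[[0,0,0],[0,0,0]],[[0,0,0],[0,0,0]],[[0,0,0],[0,0,0]],[[0,0,0],[0,0,0]]]' 1;done
python3 -m handwheel '[[[0,0,-0.1],[0,0,0]],[[0,0,-0.2],[0,0,0]],[[0,0,-0.3],[0,0,0]],[[0,0,-0.4],[0,0,0]],[[0,0,-0.5],[0,0,0]]]'
python3 -m handwheel '[[[0,0,0],[0,0,0]],[[0,0,0],[0,0,0]],[[0,0,0],[0,0,0]],[[0,0,0],[0,0,0]]]'
python3 - <<'E'
from m import *
s=shot("scene","s3");w=cloud(s)
p=w[90:230,180:300].reshape(-1,3);p=p[(p[:,2]>.105)&(p[:,2]<.14)&(abs(p[:,0]-.428)<.09)&(abs(p[:,1]+.076)<.09)]
print(len(p),np.percentile(p,[1,50,99],axis=0).round(4))
rep("panL",win(w,187,210,34,.07,.08))
cv2.imwrite("pics/s3c.png",cv2.resize(s["color"][60:290,130:340,::-1],None,fx=2.5,fy=2.5))
E
```

```text
tool_pos: [0.427, -0.0762, 0.0404]
clock: 13.97
tool_pos: [0.427, -0.0763, 0.0404]
orientation: [180.0, -0.0, -90.0]
force: [-0.4, 0.1, -0.7]
opening: 0.0601
clock: 14.38
tool_pos: [0.427, -0.0763, 0.0404]
orientation: [180.0, -0.0, -90.0]
force: [0.1, -0.1, -0.7]
opening: 0.0274
clock: 14.8
tool_pos: [0.427, -0.0763, 0.0403]
orientation: [180.0, -0.0, -90.0]
force: [-0.7, -0.7, -0.4]
opening: 0.0277
clock: 15.22
tool_pos: [0.4264, -0.0763, 0.1409]
orientation: [179.9, 0.0, -90.1]
force: [-0.1, -0.1, -2.7]
opening: 0.0272
clock: 15.55
tool_pos: [0.4261, -0.0764, 0.1391]
orientation: [179.9, -0.0, -90.1]
force: [-0.6, -0.6, -2.2]
opening: 0.0274
1033 [[ 0.3618 -0.1445  0.1081]
 [ 0.4423 -0.0623  0.1141]
 [ 0.4966 -0.0063  0.139 ]]
panL 351 mean [ 0.6595 -0.1136  0.074 ] mec [ 0.6568 -0.1167] 0.0719 fit [ 0.6568 -0.1146] 0.0677
```

View pics/s3c.png

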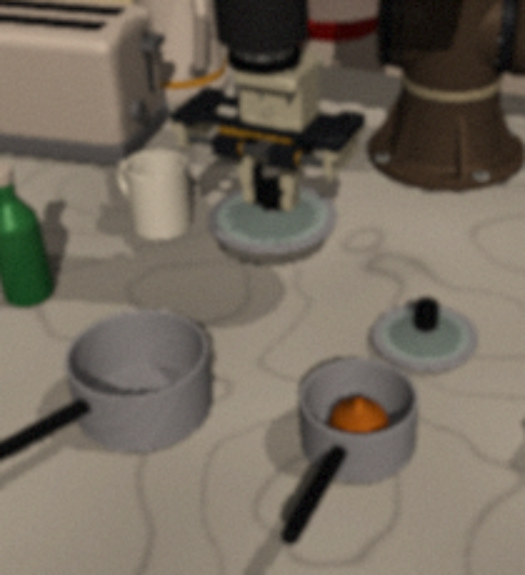

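```bash
for i in 1 2; do python3 -m handwheel '[[[0.02,-0.11,0],[0,0,0]],[[0.04,-0.23,0],[0,0,0]],[[0.06,-0.35,0],[0,0,0]],[[0.08,-0.46,0],[0,0,0]],[[0.1,-0.575,0],[0,0,0]]]'|sed -n 2p;done
python3 -m handwheel '[[[0,0,0],[0,0,0]],[[0,0,0],[0,0,0]],[[0,0,0],[0,0,0]],[[0,0,0],[0,0,0]],[[0,0,0],[0,0,0]]]'
python3 - <<'E'
from m import *
s=shot("scene","s4");w=cloud(s)
p=w[110:250,120:260].reshape(-1,3);c=p[(p[:,2]>.09)&(p[:,2]<.122)&(np.hypot(p[:,0]-.656,p[:,1]+.116)<.085)]
A=np.c_[c[:,:2],np.ones(len(c))];print("plane",np.linalg.lstsq(A,c[:,2],rcond=None)[0].round(3))
rep("lid",c);print("ext",np.percentile(c,[.5,99.5],axis=0).round(4))
rep("pan",win(w,187,210,40,.068,.08))
cv2.imwrite("pics/s4c.png",cv2.resize(s["color"][110:270,100:300,::-1],None,fx=3,fy=3))
E
```

```text
tool_pos: [0.5424, -0.0966, 0.1389]
tool_pos: [0.6574, -0.1167, 0.1383]
clock: 16.85
tool_pos: [0.6563, -0.1162, 0.1403]
orientation: [180.0, 0.0, -90.0]
force: [-0.2, 0.7, -2.8]
opening: 0.0274
plane [-0.014 -0.009  0.124]
lid 1440 mean [ 0.673  -0.1052  0.1151] mec [ 0.6573 -0.1161] 0.0742 fit [ 0.6595 -0.1132] 0.0526
ext [[ 0.5871 -0.1853  0.109 ]
 [ 0.7274 -0.0439  0.1209]]
pan 236 mean [ 0.6939 -0.0858  0.0733] mec [ 0.6879 -0.1048] 0.0879 fit [ 0.658  -0.1146] 0.0674
```

View pics/s4c.png

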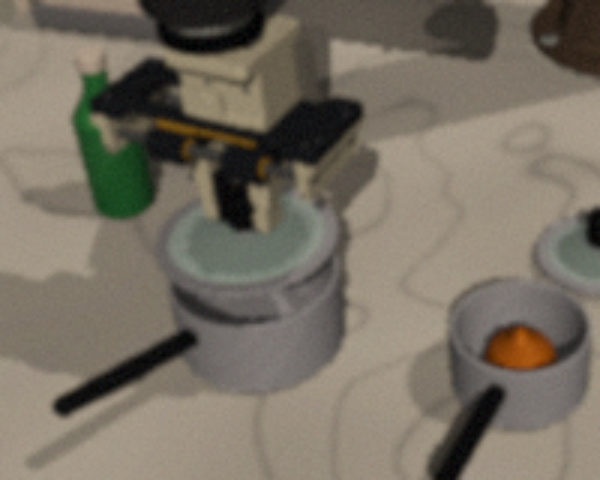

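Lid and pan centres agree within 1–2 mm and the lid is level. I'll lower it.

```bash
python3 -m handwheel '[[[0,0,0.03],[0,0,0]],[[0,0,0.06],[0,0,0]],[[0,0,0.09],[0,0,0]],[[0,0,0.115],[0,0,0]],[[0,0,0.115],[0,0,0]]]'
python3 -m handwheel '[[[0,0,0.006],[0,0,0]],[[0,0,0.012],[0,0,0]],[[0,0,0.018],[0,0,0]],[[0,0,0.024],[0,0,0]],[[0,0,0.024],[0,0,0]]]'
```

```text
clock: 17.32
tool_pos: [0.656, -0.1164, 0.1155]
orientation: [179.9, 0.0, -90.1]
force: [-0.1, -0.5, -2.7]
opening: 0.0273
clock: 17.73
tool_pos: [0.657, -0.1164, 0.1124]
orientation: [180.0, 0.0, -90.0]
force: [-0.3, -1.2, -3.0]
opening: 0.0276
```

```bash
python3 -m handwheel '[[[0,0,0.005],[0,0,0]],[[0,0,0.01],[0,0,0]],[[0,0,0.015],[0,0,0]],[[0,0,0.015],[0,0,0]],[[0,0,0.015],[0,0,0]]]'
```

```text
clock: 18.15
tool_pos: [0.657, -0.1164, 0.1095]
orientation: [180.0, -0.0, -90.0]
force: [0.6, 0.7, -2.3]
opening: 0.0272
```

```bash
python3 -m handwheel '[[[0,0,0.003],[0,0,0]],[[0,0,0.006],[0,0,0]],[[0,0,0.009],[0,0,0]],[[0,0,0.009],[0,0,0]],[[0,0,0.009],[0,0,0]]]'
```

```text
clock: 18.57
tool_pos: [0.657, -0.1164, 0.1077]
orientation: [180.0, -0.0, -90.0]
force: [-0.5, 0.1, -1.9]
opening: 0.0274
```

```bash
python3 -m handwheel '[[[0,0,0.003],[0,0,0]],[[0,0,0.005],[0,0,0]],[[0,0,0.005],[0,0,0]],[[0,0,0.005],[0,0,0]],[[0,0,0.005],[0,0,0]]]'
for i in 1 2; do python3 -m handwheel '[[[0,0,0],[0,0,0]],[[0,0,0],[0,0,0]],[[0,0,0],[0,0,0]],[[0,0,0],[0,0,0]],[[0,0,0],[0,0,0]]]' -1;done
python3 -m handwheel '[[[0,0,-0.1],[0,0,0]],[[0,0,-0.25],[0,0,0]],[[0,0,-0.4],[0,0,0]],[[0,0,-0.55],[0,0,0]],[[0,0,-0.7],[0,0,0]]]' -1
for i in 1 2; do python3 -m handwheel '[[[-0.05,0.15,0],[0,0,0]],[[-0.1,0.3,0],[0,0,0]],[[-0.15,0.45,0],[0,0,0]],[[-0.2,0.6,0],[0,0,0]],[[-0.2,0.6,0],[0,0,0]]]' -1|sed -n 2p;done
python3 - <<'E'
from m import *
s=shot("scene","s5");w=cloud(s)
p=w[150:250,130:230].reshape(-1,3);c=p[(p[:,2]>.07)&(p[:,2]<.09)&(np.hypot(p[:,0]-.656,p[:,1]+.116)<.085)]
A=np.c_[c[:,:2],np.ones(len(c))];print("plane",np.linalg.lstsq(A,c[:,2],rcond=None)[0].round(3))
rep("lid",c);k=p[(p[:,2]>.112)&(p[:,2]<.14)];rep("knob",k)
j=w[150:280,330:440].reshape(-1,3);rep("jar",j[(j[:,2]>.118)&(j[:,2]<.14)])
t=shot("top","t5");w=cloud(t)
p=win(w,288,116,45,.072,.095);rep("T lid",p);A=np.c_[p[:,:2],np.ones(len(p))];print(np.linalg.lstsq(A,p[:,2],rcond=None)[0].round(3))
rep("T knob",win(w,290,105,30,.112,.14))
rep("panS",win(w,198,147,32,.06,.07));rep("knobS",win(w,207,220,14,.045,.065))
im=np.vstack([s["color"][100:290,130:450],t["color"][40:260,40:360]])[...,::-1]
cv2.imwrite("pics/fin.png",cv2.resize(im,None,fx=1.45,fy=1.45))
E
```

```text
clock: 18.98
tool_pos: [0.6571, -0.1164, 0.1075]
orientation: [-180.0, -0.0, -90.0]
force: [-2.9, 0.5, 6.1]
opening: 0.0275
clock: 19.4
tool_pos: [0.6571, -0.1164, 0.1066]
orientation: [180.0, -0.0, -90.0]
force: [-0.4, 1.5, -0.1]
opening: 0.0553
clock: 19.82
tool_pos: [0.657, -0.1164, 0.1068]
orientation: [180.0, -0.0, -90.0]
force: [-0.4, 0.1, 0.3]
opening: 0.0856
clock: 20.23
tool_pos: [0.6568, -0.1164, 0.2483]
orientation: [180.0, -0.0, -90.0]
force: [1.1, -0.1, 0.6]
opening: 0.0878
tool_pos: [0.5324, -0.0755, 0.2475]
tool_pos: [0.4127, -0.0359, 0.2471]
plane [-0.016 -0.012  0.091]
lid 1678 mean [ 0.6676 -0.1078  0.0823] mec [ 0.6569 -0.1162] 0.0743 fit [ 0.6589 -0.114 ] 0.0535
knob 98 mean [ 0.6591 -0.1151  0.1203] mec [ 0.6126 -0.2213] 0.1297 fit [ 0.6175 -0.219 ] 0.1151
jar 231 mean [0.5208 0.3604 0.1239] mec [0.5181 0.3609] 0.0229 fit [0.5192 0.3605] 0.0165
T lid 0 mean [nan nan nan] mec [0. 0.] 0.0 fit [0. 0.] 0.0
[0. 0. 0.]
T knob 0 mean [nan nan nan] mec [0. 0.] 0.0 fit [0. 0.] 0.0
panS 0 mean [nan nan nan] mec [0. 0.] 0.0 fit [0. 0.] 0.0
knobS 0 mean [nan nan nan] mec [0. 0.] 0.0 fit [0. 0.] 0.0m.py:9: RuntimeWarning: Mean of empty slice.
  print(n,len(p),"mean",p.mean(0).round(4),"mec",np.round(c,4),round(e,4),"fit",f.round(4),r.round(4))
  ret = um.true_divide(
```

View pics/fin.png

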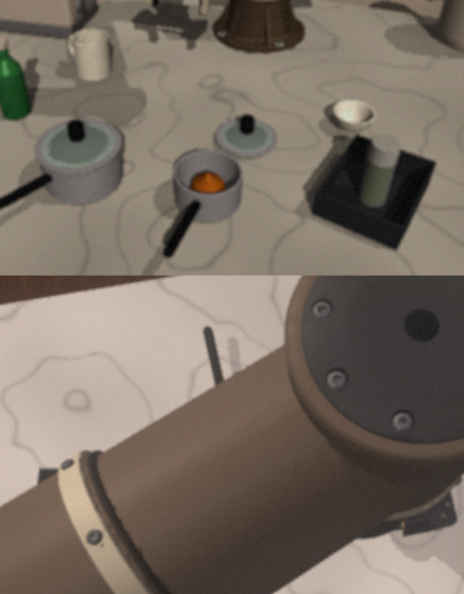

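```bash
python3 -m handwheel '[[[0,0,0],[0,0,0]],[[0,0,0],[0,0,0]],[[0,0,0],[0,0,0]],[[0,0,0],[0,0,0]],[[0,0,0],[0,0,0]]]' -1
python3 -c "from plant import *;print(close_job())"
```

```text
clock: 21.58
tool_pos: [0.4173, -0.0364, 0.2464]
orientation: [179.9, -0.0, -90.1]
force: [-0.2, 0.3, 0.6]
opening: 0.0879
the job is handed in; nothing more can be done
None
```

I took the jar out of the large saucepan and stood it in the basket. I then put the large lid on that pan and handed the job in at 21.6 s of the 64 s allowed. `close_job()` gives no verdict, so these are my own last checks:

- **Jar:** it stands upright about 4 mm from the basket's centre. Its top is at 0.124 m, which is right for standing on the basket floor.
- **Lid:** it lies level, and its height fits an origin about 67 mm above the pan's, which is fully home. Its centre was within about 2 mm of the pan's.
- **Everything else in the last scene picture:** the onion is still in the small pan, and the small pan, its lid, bottle, bowl and mug show no visible change. The arm is clear of everything.

**Not confirmed:** the final top-view measurements failed because the arm blocked that camera. The knob fit from the scene camera was also spoiled because the bottle was in the same crop. The final lid and jar figures therefore come from the scene camera and the arm's readings. The other objects' final positions were judged only by eye.

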